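# Reload the takeaway tape stand

## Robot

A 6-joint arm with a two-finger parallel gripper is mounted at the origin on a cart in front of the work surface, level with it; the furniture and walls round the work are solid. World frame = base frame: x ahead of the robot, y to its left, z up, the work surface at z = 0. Lengths are in m, angles in rad, forces in N, time in s.
With the tool pointing down it reaches from about 0.375 to 0.75 m from the base axis. Payload 9 kg.
Tool frame: the origin (TCP) lies midway between the tips of the shut fingers; the grasp point (between the pads) lies 19 mm behind it (manip.tcp_to_grasp is the distance from the TCP to the grasp point, in m); z points along the fingers, y is the line along which they close (so a half turn about z gives the same grasp; the last joint's range is limited). The gripper opens to 85 mm and grips with 20 to 120 N. Pads are 22 mm wide; open, the fingers measure 114 mm over their backs; the gripper's body (76 mm by 85 mm) begins 54 mm behind the grasp point. The pads swing forward as they close: fully open they stand 13 mm farther back than shut.
Start: joints at [-1.536, 0.104, 0.097, 1.564, 0, 1.353], TCP at [0.15, -0.581, 0.231] pointing down, gripper open.
Joint ranges: [-2.99, 2.99], [-0.84, 1.86], [-1.1, 1.16], [-1.84, 2.11], [-1.51, 1.56], [-3.14, 3.14]. Speed limits (rad/s): [2.22, 2.22, 2.57, 3.14, 3.14, 3.14].

## Interface

Orientations are given as a unit quaternion [w, x, y, z].
In Python, from workcell import manip, cams gives the robot as it stands (manip), with the cameras (cams).
- The arm moves only by the shell command python3 drive.py 'ROWS' [OPENING]. ROWS is 1 to 5 rows, parted by semicolons, with the numbers parted by commas; each row has 4 numbers: dx, dy, dz in m, then a turn about the tool's z in rad; each row is the pose to reach, as a shift and turn from the pose commanded when the command began, along the tool's axes at that moment; what a row does not reach only later rows make up. A row lasts 1/8 s, in which the tool goes at most 0.0625 m and 0.188 rad, less where a joint would pass 70% of its speed; a pose out of reach is approached as far as the arm can. OPENING is the finger opening in m, set as the command begins (- or left out keeps the last). The fingers move at their own pace and stop on an object; the grip force is fixed at half the most. Time passes only in rows, so rows that do not move let the fingers close. It prints the time, the measured TCP pose, the force, the opening and the grip force at its end. Input that does not fit is refused with a message, and nothing moves.
- manip.get_state(): the state, without advancing time (a new reading comes with each control period).
- cams.get_image(name): name is "side" or "top" or "wrist"; returns the picture (420x560x3 uint8, red, green, blue); there is no depth.
- cams.camera_params(name): a dict with "fx", "fy", "cx", "cy" (pixels), "extrinsics" (4x4, takes a point from world to camera coordinates). Camera axes: x right, y down, z forward; pixel columns grow to the right and rows downward; lengths in m; the calibration is good to about 2 mm. A picture is of the moment at which its call begins: read the wrist's pose just before it. camera_params takes no time and is no camera call; for the wrist camera it gives the pose at the moment of the call.
- manip.sign_off(): hands the job in; it is judged then, once.
The state is a dict: "time": time; "joints": joint angles; "joint_velocities": joint speeds; "tau": joint torques, N m; "tcp_pos": TCP position; "eef_rot": TCP orientation; "ft_force": force on the tool from outside, world axes, zero at the start; "wrist_torque": the same for the moment, N m; "width": finger opening in m; "finger_force": force on a finger pad.
Only numpy, scipy, OpenCV 4.12 (cv2) and the standard library are available. Lean on these libraries where they do the work, as an engineer would, in place of code of your own. Each camera call takes 0.05 s, during which the arm holds its last target. There are 200 camera calls.

## Task

The tape stand for sealing takeaway bags is down to a bare cardboard core. Flip its red-handled ratchet pawl up clear of the teeth, pull the toothed bar right back by its knob, put the bare core in the grey scrap tray, then thread every roll laid out down the spindle until fully home: brown at the bottom, then yellow, then blue on top, leaving out any that is missing. Finally push the brake shoe up to the rolls again and flip the pawl back down so that it drops fully into the teeth and locks the bar, with the shoe no more than one tooth off the rolls; leave the tin, the cup of stirrers and the timer where they stand.

Things in the scene. Friction and masses are not known exactly. Their poses are not given: they have to be found in the camera images.
- stand: tape stand, fixed to the counter: dark steel base plate 246 x 100 mm, 10 mm thick, with an upright steel spindle, a ratchet brake and, 53 mm from the spindle on its +x side, an upright tear-off blade (34 mm wide along y, top at z = 70 mm). Origin: on the counter under the spindle's axis; z up; -x points from the spindle along the toothed bar to its knob. The lowest roll rests at z = 10 mm.
- spindle_top (a point): top of the spindle, on its axis, 74 mm above the counter. The spindle is 22 mm thick up to z = 63 mm, then tapers to 14 mm at its top.
- bar (a joint): toothed steel bar (20 mm wide, teeth 5 mm high, 7 mm pitch): travel along the stand's -x in m, 0 = farthest in, 0.050 = fully withdrawn. About 3 N of friction; stays where left. With the pawl down it can be pushed in (the pawl clicks over the teeth) but not pulled out: the teeth hold at 0.0045 (start, shoe against the core), 0.0115, 0.0185, 0.0255 and so on.
- shoe_face (a point): middle of the rubber face of the brake shoe on the bar's front end: upright plate 46 mm wide, 12 mm thick, z = 12 to 82 mm, on the spindle's -x side, facing it. The face stands 16 mm + the bar's value from the spindle axis, so it meets full rolls at a value of about 0.016.
- knob (a point): black upright pull knob at the rear end of the bar, 24 mm thick at its thickest, from z = 43 to 101 mm; the point is on its axis 83 mm above the counter. Moves with the bar.
- pawl (a joint): ratchet pawl, a steel lever over the bar, rad: 0 = down, its tip fully in the teeth; up to about 0.1 while its tip rests on a tooth; 1.85 = flipped right back against its stop, where gravity keeps it; it falls down again from anywhere below about 1.4. It turns about a level pin along the stand's y axis.
- pawl_grip (a point): middle of the red cross handle on the pawl's free end: a bar 15 mm thick and 36 mm long, lying along the stand's y axis. Moves with the pawl. At joint value 0 it lies 62 mm to the stand's +x of the pivot pin and 10 mm above it.
- pawl_pivot (a point): the pawl's pivot pin, 57 mm above the counter; raising the pawl swings the red handle up and back about it, towards the knob.
- core: bare cardboard core, on the spindle at the start: ring, 36 mm outer and 26 mm inner diameter, 24 mm high. Origin: centre of its underside, z along its axis.
- tape_brown: roll of brown tape lying flat: ring, 64 mm outer and 26 mm inner diameter, 24 mm high. Origin: centre of its underside, z along its axis. Missing in some starts.
- tape_yellow: roll of yellow tape lying flat: ring, 64 mm outer and 26 mm inner diameter, 24 mm high. Origin: centre of its underside, z along its axis. Missing in some starts.
- tape_blue: roll of blue tape lying flat: ring, 64 mm outer and 26 mm inner diameter, 24 mm high. Origin: centre of its underside, z along its axis. Missing in some starts.
- scrap_tray: open grey plastic tray, 130 (its x) x 170 (its y) x 45 mm high, walls and floor 4 mm. Origin: centre of its underside.
- sugar_tin: bystander: round tin with wooden lid, 70 mm wide, 110 mm high. Origin: centre of its underside.
- stir_cup: bystander: white paper cup of wooden stirrers, 70 mm wide, 126 mm high. Origin: centre of its underside.
- timer: bystander: white kitchen timer, 58 x 66 x 22 mm. Origin: centre of its underside.

How it is judged:
By the outcome, as a careful person would: the job done as asked, in the order asked, and still so for the second after the job is handed in, with the robot touching nothing.
Of tape_brown, tape_yellow, tape_blue only 2 to 3 are there at a start; the rules pass over those that are not, and their reading is None.
At some moment in a run one of tape_brown, tape_yellow, tape_blue may be knocked a few centimetres aside while the robot is not near it.
It also fails if it takes over 200 s, if anything falls off the work surface, if the arm or the gripper's body presses on something with over 40 N, if the wrist force passes 120 N, or if a joint passes its speed limit or range.

## Working session

There is one attempt and no reset: what is moved stays moved. The work goes in short steps, Python scripts to look and compute and a shell command to move; the robot and the scene stay as the last step left them, time stands still between calls to the robot, and variables do not carry over. Pictures are saved under pics/ and viewed, at most 14 in all, crops included, and the job is handed in when it is done.

```bash
ls; mkdir -p pics
python3 - <<'E'
from workcell import manip, cams
import cv2,numpy as np
for n in("side","top"):
    im=cams.get_image(n);cv2.imwrite(f"pics/{n}0.png",im[:,:,::-1])
    p=cams.camera_params(n);print(n,p["fx"],p["cx"],p["cy"]);print(np.round(p["extrinsics"],3))
s=manip.get_state();print(s["tcp_pos"],s["eef_rot"],s["time"],s["width"])
E
```

```text
drive.py
pics
workcell.py
side 454.7716340228087 280.8855438660469 211.226006241215
[[-0.345  0.938  0.026  0.232]
 [ 0.424  0.18  -0.888 -0.152]
 [-0.838 -0.295 -0.459  1.447]
 [ 0.     0.     0.     1.   ]]
top 478.7177671627961 281.1313723955734 210.86817383942343
[[-0.015 -1.     0.019 -0.017]
 [-0.997  0.014 -0.07   0.591]
 [ 0.07  -0.02  -0.997  1.064]
 [ 0.     0.     0.     1.   ]]
[ 0.15006096 -0.58063159  0.23059873] [-5.92637948e-04  9.92021946e-01  1.26063898e-01  3.68812831e-05] 0.1 0.08559731576156059
```

View pics/side0.png

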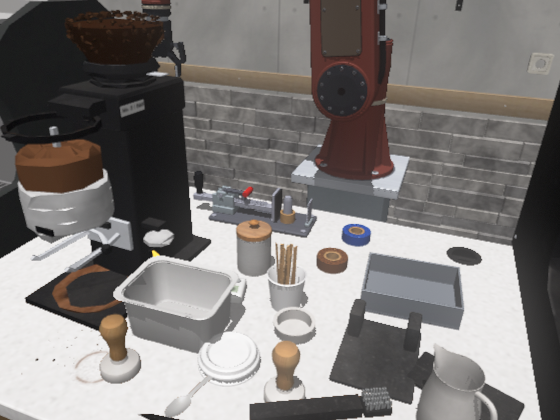

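View pics/top0.png

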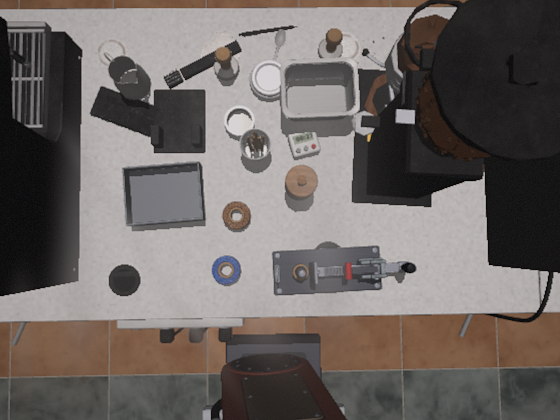

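Side: brown roll (332,260), blue (356,234), stand with red handle (247,192), tray (412,288). Top: brown (236,215), blue (226,270), spindle (300,272), knob (408,268), tray (163,195), cup (255,146), tin (301,182), timer (305,144). Yellow not evident apart from a speck at top (368,135) / side (155,253).

```bash
cat > h.py <<'E'
from workcell import manip, cams
import cv2,numpy as np
from scipy.spatial.transform import Rotation as R
def ray(P,u,v):
    E=P["extrinsics"];d=E[:3,:3].T@np.array([(u-P["cx"])/P["fx"],(v-P["cy"])/P["fy"],1]);return -E[:3,:3].T@E[:3,3],d
def plane(P,u,v,z):
    o,d=ray(P,u,v);return o+d*(z-o[2])/d[2]
def tri(*obs):
    A=np.zeros((3,3));b=np.zeros(3);L=[]
    for P,u,v in obs:
        o,d=ray(P,u,v);d=d/np.linalg.norm(d);M=np.eye(3)-np.outer(d,d);A+=M;b+=M@o;L.append((M,o))
    x=np.linalg.solve(A,b);return x,[round(float(np.linalg.norm(M@(x-o)))*1000,1) for M,o in L]
def proj(P,X):
    c=P["extrinsics"]@np.append(X,1);return c[0]/c[2]*P["fx"]+P["cx"],c[1]/c[2]*P["fy"]+P["cy"]
def rot():
    q=manip.get_state()["eef_rot"];return R.from_quat([q[1],q[2],q[3],q[0]]).as_matrix()
def togo(X):
    "tool-axes shift from here to world TCP target"
    return np.round(rot().T@(np.array(X)-manip.get_state()["tcp_pos"]),4)
def mask(im,lo,hi):
    return cv2.inRange(cv2.cvtColor(im,cv2.COLOR_RGB2HSV),np.array(lo),np.array(hi))
def blobs(m,amin=30):
    n,l,s,c=cv2.connectedComponentsWithStats(m)
    return [(np.round(c[i],1).tolist(),s[i].tolist()) for i in range(1,n) if s[i][4]>=amin]
E
python3 - <<'E'
import cv2,numpy as np
from h import *
t=cv2.imread("pics/top0.png");s=cv2.imread("pics/side0.png")
a=cv2.resize(t[230:310,260:420],None,fx=5,fy=5,interpolation=2)
b=cv2.resize(s[160:240,180:330],None,fx=5.33,fy=5.33,interpolation=2)[:, :800]
cv2.imwrite("pics/c1.png",cv2.resize(np.vstack([a[:, :750],b[:,:750]]),None,fx=.7,fy=.7))
for n,im in(("top",t),("side",s)):
    im=im[:,:,::-1].copy()
    for c,lo,hi in(("red",(0,170,90),(4,255,255)),("yel",(22,140,120),(34,255,255)),("blue",(105,140,50),(125,255,255))):
        print(n,c,blobs(mask(im,lo,hi),8))
E
```

```text
(no output)
```

View pics/c1.png

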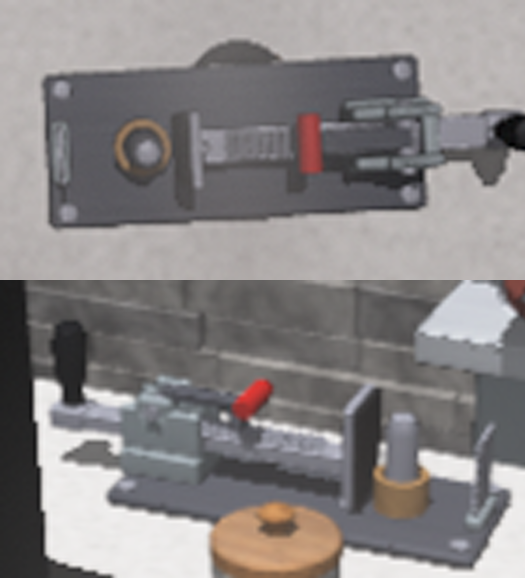

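The crop shows the core on the spindle (crop 145,150), shoe just beside it, the red handle (311,143) along y, pivot near (420,130), knob at (515,130).

Run:
```python
from h import *
T=cams.camera_params("top");S=cams.camera_params("side")
tc=lambda x,y:(T,x/3.5+260,y/3.5+230)
sc=lambda x,y:(S,x/3.731+180,(y-280)/3.731+160)
C=[plane(*tc(*c),.01) for c in((45,78),(415,56),(425,207),(50,226))]
print(np.round(C,4))
d=(C[1]+C[2]-C[0]-C[3])/2;print("len",np.linalg.norm(d),"yaw of -x",np.arctan2(d[1],d[0]))
for n,a,b in(("spt",tc(147,150),sc(403,416)),("red",tc(311,143),sc(252,398)),("knobtop",tc(512,130),sc(69,323))):print(n,tri(a,b))
print("spec",tri((T,368,135),(S,154.4,253)))
for n,a,b in(("brown",(236.5,215),(332,257)),("blue",(226.5,269.5),(356,231)),("trayc",(164,195),(412,288))):print(n,tri((T,*a),(S,*b)))
for n,p in(("tin",(301,181)),("cup",(255,145)),("timer",(305,145))):print(n,np.round(plane(T,*p,{"tin":.11,"cup":.12,"timer":.02}[n]),3))
print("tray corners",[np.round(plane(T,*p,.045),3) for p in((124,167),(202,163),(204,218),(126,225))])
s=manip.get_state();print(s["tcp_pos"]); print(np.round(rot(),3))
W=cams.camera_params("wrist");E=W["extrinsics"];print(W["fx"],np.round(-E[:3,:3].T@E[:3,3],3),np.round(E[:3,:3],3))
```

```text
[[ 0.4972 -0.0059  0.01  ]
 [ 0.5077 -0.2478  0.01  ]
 [ 0.4098 -0.2514  0.01  ]
 [ 0.4019 -0.0078  0.01  ]]
len 0.24294647698036548 yaw of -x -1.5328039070219845
spt (array([ 0.45281754, -0.06649646,  0.0700005 ]), [1.3, 1.3])
red (array([ 0.45499619, -0.16819691,  0.06461456]), [1.4, 1.4])
knobtop (array([ 0.46446463, -0.28791312,  0.09914591]), [3.1, 3.1])
spec (array([ 0.75564201, -0.22283416,  0.05523532]), [1.5, 1.5])
brown (array([0.5826599 , 0.07646839, 0.01691096]), [1.1, 1.1])
blue (array([0.46014029, 0.10013312, 0.01839735]), [1.3, 1.3])
trayc (array([0.63041574, 0.2403591 , 0.01846567]), [1.5, 1.5])
tin [ 0.646 -0.067  0.11 ]
cup [0.722 0.028 0.12 ]
timer [ 0.741 -0.083  0.02 ]
tray corners [array([0.691, 0.321, 0.045]), array([0.698, 0.149, 0.045]), array([0.576, 0.145, 0.045]), array([0.563, 0.316, 0.045])]
[ 0.15006096 -0.58063159  0.23059873]
[[ 0.968  0.25  -0.   ]
 [ 0.25  -0.968  0.001]
 [ 0.    -0.001 -1.   ]]
334.3748157260206 [ 0.215 -0.565  0.374] [[ 0.252 -0.968 -0.002]
 [-0.934 -0.243  0.263]
 [-0.255 -0.064 -0.965]]
```

Brown and blue sit on the counter; no yellow roll (the speck lies 55 mm up on the machine). I'm moving above the pawl for a wrist view.

```bash
python3 drive.py '0.045,-0.037,0,-0.18;0.09,-0.074,0,-0.36;0.135,-0.111,0,-0.54;0.18,-0.148,0,-0.72;0.225,-0.185,0,-0.9' 0.06; python3 -c "
from h import *
print(togo([0.455,-0.15,0.231]))"
```

```text
time: 0.72
tcp_pos: [0.3224, -0.3438, 0.231]
eef_rot: [-0.0, 0.837, 0.547, 0.0]
ft_force: [0.0, -0.3, 0.2]
width: 0.0605
finger_force: 0.0
[0.2307 0.0438 0.    ]
```

```bash
python3 drive.py '0.055,0.01,0,-0.12;0.11,0.02,0,-0.24;0.17,0.032,0,-0.36;0.23,0.044,0,-0.45;0.23,0.044,0,-0.45'; python3 drive.py '0,0,0,0;0,0,0,0'
cat > w.py <<'E'
from h import *
import sys,pickle
n=sys.argv[1];P=cams.camera_params("wrist");im=cams.get_image("wrist")
cv2.imwrite(f"pics/{n}.png",im[:,:,::-1]);pickle.dump(P,open(f"pics/{n}.pkl","wb"))
E
python3 w.py w1
```

```text
time: 1.35
tcp_pos: [0.4566, -0.1496, 0.231]
eef_rot: [-0.0, 0.693, 0.721, 0.0]
ft_force: [-0.2, -1.2, -1.1]
width: 0.0602
finger_force: 0.0
time: 1.6
tcp_pos: [0.4547, -0.1543, 0.2311]
eef_rot: [-0.0, 0.697, 0.718, -0.0]
ft_force: [-0.6, -0.2, -0.5]
width: 0.0599
finger_force: 0.0
```

View pics/w1.png

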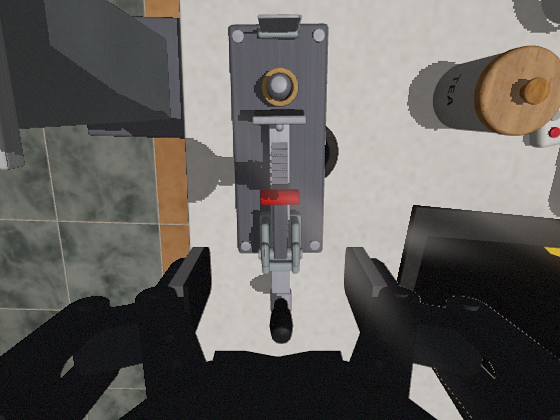

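Wrist view: red handle (279,198), spindle top (279,85), knob (281,320), plate corners (230,26),(326,25),(321,252),(238,252); tin right (525,90). A second view from lower down gives the parallax.

```bash
python3 drive.py '0.02,0,0.03,0;0.04,0,0.06,0;0.04,0,0.06,0;0.04,0,0.06,0'; python3 w.py w2
python3 - <<'E'
from h import *
import pickle
L=lambda n:(pickle.load(open(f"pics/{n}.pkl","rb")),cv2.imread(f"pics/{n}.png")[:,:,::-1].copy())
(P1,a),(P2,b)=L("w1"),L("w2")
ra=blobs(mask(a,(0,170,90),(5,255,255)),60);rb=blobs(mask(b,(0,170,90),(5,255,255)),60);print(ra,rb)
print("red",tri((P1,*ra[0][0]),(P2,*rb[0][0])))
def guess(X):return proj(P2,X)
for n,u,z in(("spt",(279,85),.074),("c",(230,26),.01),("c",(326,25),.01),("c",(321,252),.01),("c",(238,252),.01),("core",(280,86),.034)):
    X=plane(P1,*u,z);print(n,np.round(X,4),np.round(proj(P2,X),1))
E
```

```text
time: 2.15
tcp_pos: [0.4541, -0.1144, 0.1723]
eef_rot: [0.001, 0.696, 0.718, 0.0]
ft_force: [-0.6, 0.3, 1.0]
width: 0.0598
finger_force: 0.0
[([271.0, 199.6], [261, 190, 25, 15, 193])] [([278.8, 263.2], [257, 255, 45, 18, 751])]
red (array([ 0.4536292 , -0.16836532,  0.06424119]), [4.1, 4.1])
spt [ 0.4538 -0.0657  0.074 ] [278.2 137.6]
c [ 0.4038 -0.0074  0.01  ] [221.3  60.3]
c [ 0.4985 -0.0035  0.01  ] [333.   59.3]
c [ 0.5094 -0.2451  0.01  ] [325.8 310.2]
c [ 0.4118 -0.2481  0.01  ] [231.8 310.2]
core [ 0.4549 -0.0636  0.034 ] [279.4 131.5]
```

View pics/w2.png

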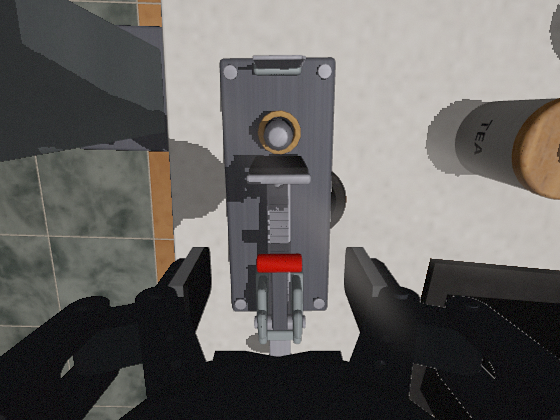

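Second view: red handle centre (279,263), spindle top (278,131), plate corners as predicted, matching the first.

Run:
```python
from h import *
import pickle
L=lambda n:pickle.load(open(f"pics/{n}.pkl","rb"))
P1,P2=L("w1"),L("w2")
S=cams.camera_params("side");T=cams.camera_params("top")
print("red",tri((P1,279.5,197.5),(P2,279,263.2),(S,247.5,191.2)),plane(P1,279.5,197.5,.067),plane(P2,279,263.2,.067))
print("spt",tri((P1,279,83),(P2,278,131),(S,288,196.5)),plane(P1,279,83,.074),plane(P2,278,131,.074))
print("knobtop",plane(P1,282,322,.101))
print(rot()[:2,0], manip.get_state()["tcp_pos"])
```

```text
red (array([ 0.45765894, -0.16590194,  0.06724185]), [0.1, 0.3, 0.3]) [ 0.45759784 -0.16601236  0.067     ] [ 0.45779701 -0.16632459  0.067     ]
spt (array([ 0.45384441, -0.06325444,  0.0705775 ]), [0.5, 2.0, 1.5]) [ 0.45375638 -0.06406688  0.074     ] [ 0.45349918 -0.06107827  0.074     ]
knobtop [ 0.46343657 -0.27784983  0.101     ]
[-0.03071575  0.99952732] [ 0.45441906 -0.11455471  0.17268018]
```

```bash
python3 drive.py '-0.048,0.002,0,0;-0.048,0.002,0.04,0;-0.048,0.002,0.08,0;-0.048,0.002,0.11,0;-0.048,0.002,0.127,0'; python3 drive.py '0,0,0,0;0,0,0,0;0,0,0,0;0,0,0,0' 0.025; python3 -c "
from h import *
print(manip.get_state()['tcp_pos'],manip.get_state()['wrist_torque'])"
```

```text
time: 2.82
tcp_pos: [0.4574, -0.162, 0.0439]
eef_rot: [0.0, 0.696, 0.718, -0.0]
ft_force: [-0.0, -1.1, -0.2]
width: 0.0596
finger_force: 0.0
time: 3.32
tcp_pos: [0.4572, -0.1617, 0.0455]
eef_rot: [0.0, 0.696, 0.718, -0.001]
ft_force: [-6.2, -0.7, -0.4]
width: 0.035
finger_force: 59.7
[ 0.45715695 -0.16166402  0.045519  ] [-0.11208226  1.02346142  0.14337899]
```

Handle gripped by its ends (35 mm). Now swinging it over along its arc.

```bash
python3 drive.py '-0.003,0,-0.012,0;-0.009,0,-0.023,0;-0.0165,0,-0.033,0;-0.026,0,-0.0415,0;-0.037,0,-0.0475,0'; python3 drive.py '-0.012,0,-0.004,0;-0.0245,0,-0.005,0;-0.037,0,-0.004,0;-0.046,0,-0.0015,0;-0.050,0,0,0'; python3 drive.py '0,0,0,0;0,0,0,0'
```

```text
time: 3.95
tcp_pos: [0.4585, -0.1976, 0.093]
eef_rot: [-0.001, 0.695, 0.719, 0.001]
ft_force: [-4.8, 6.1, -3.1]
width: 0.0348
finger_force: 60.6
time: 4.58
tcp_pos: [0.4607, -0.2498, 0.0947]
eef_rot: [0.001, 0.696, 0.718, -0.0]
ft_force: [-7.4, 3.0, 7.7]
width: 0.0344
finger_force: 58.8
time: 4.82
tcp_pos: [0.4608, -0.2496, 0.0948]
eef_rot: [0.001, 0.696, 0.718, -0.0]
ft_force: [-7.4, 1.9, 8.3]
width: 0.0344
finger_force: 58.8
```

```bash
python3 drive.py '0,0,0,0;0,0,0,0;0,0,-0.03,0;0,0,-0.08,0;0.03,0,-0.13,0' 0.06;  python3 drive.py '0,0,0,0;0,0,0,0';python3 w.py w3; python3 -c "
from h import *
cv2.imwrite('pics/s3.png',cv2.resize(cams.get_image('side')[150:250,160:330,::-1],None,fx=3.5,fy=3.5))
a=cv2.imread('pics/w3.png');b=cv2.imread('pics/s3.png');cv2.imwrite('pics/v3.png',np.vstack([a[200:420,:],b[:,:560]]))"
```

```text
time: 5.45
tcp_pos: [0.4593, -0.2191, 0.2235]
eef_rot: [0.001, 0.696, 0.718, -0.0]
ft_force: [1.3, -0.1, -0.3]
width: 0.06
finger_force: 0.0
time: 5.7
tcp_pos: [0.4596, -0.2184, 0.2217]
eef_rot: [0.0, 0.696, 0.718, -0.0]
ft_force: [-0.1, 0.0, -1.1]
width: 0.06
finger_force: 0.0
```

View pics/v3.png

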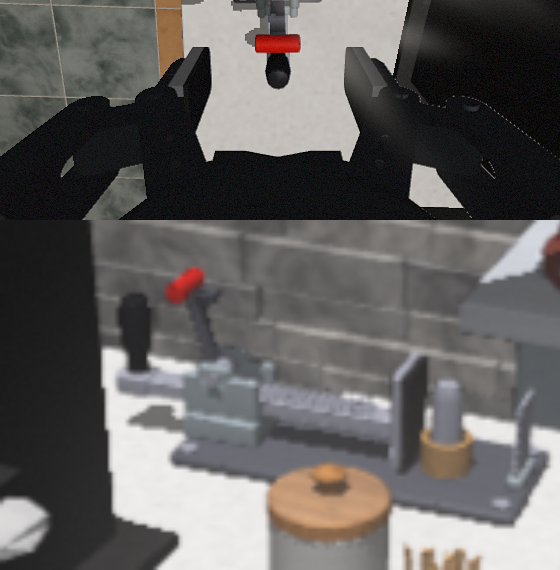

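Pawl is flipped back and rests (red handle at 185,283 of the picture); knob top at wrist (277,272), side (198,171.5).

Run:
```python
from h import *
import pickle
P=pickle.load(open("pics/w3.pkl","rb"));S=cams.camera_params("side")
print(tri((P,277,272),(S,197.9,171.8)),plane(P,277,272,.101),plane(P,277,276,.101))
u=np.array([.038,-.9993]);print(np.array([.4537,-.064])+u*.2217)
X=[.4625,-.283,.068];print(togo(X))
```

```text
(array([ 0.46310692, -0.29107261,  0.09676555]), [2.8, 2.8]) [ 0.46218304 -0.28592854  0.101     ] [ 0.46231175 -0.2897511   0.101     ]
[ 0.4621246  -0.28554481]
[-0.065   0.0017  0.1524]
```

```bash
python3 drive.py '-0.055,0.002,0,0;-0.069,0.002,0.03,0;-0.069,0.002,0.08,0;-0.069,0.002,0.13,0;-0.069,0.002,0.152,0'; python3 drive.py '0,0,0,0;0,0,0,0;0,0,0,0;0,0,0,0;0,0,0,0' 0.01;  python3 drive.py '-0.01,0,0,0;-0.02,0,0,0;-0.03,0,0,0;-0.04,0,0,0;-0.0465,0,0,0'; python3 drive.py '0,0,0,0;0,0,0,0'
```

```text
time: 6.42
tcp_pos: [0.4612, -0.2854, 0.0649]
eef_rot: [-0.003, 0.696, 0.718, 0.0]
ft_force: [1.1, -0.0, 0.9]
width: 0.0602
finger_force: 0.0
time: 7.05
tcp_pos: [0.4623, -0.2875, 0.0707]
eef_rot: [-0.001, 0.696, 0.718, -0.001]
ft_force: [-9.7, 0.4, 0.3]
width: 0.021
finger_force: 58.9
time: 7.68
tcp_pos: [0.464, -0.3328, 0.0705]
eef_rot: [-0.001, 0.696, 0.718, 0.0]
ft_force: [-6.5, 25.0, 11.3]
width: 0.0213
finger_force: 60.4
time: 7.92
tcp_pos: [0.4641, -0.3326, 0.0707]
eef_rot: [-0.001, 0.696, 0.718, -0.0]
ft_force: [-7.0, 6.7, 3.4]
width: 0.0211
finger_force: 59.3
```

```bash
python3 drive.py '0,0,0,0;0,0,0,0;0,0,-0.05,0;0,0,-0.10,0;0.03,0,-0.13,0' 0.06;  python3 drive.py '0.06,0,0,0;0.12,0,0,0;0.18,0,0,0;0.20,0,0,0;0.20,0,0,0';python3 w.py w4;python3 drive.py '0.035,0,0.03,0;0.035,0,0.06,0;0.035,0,0.06,0;0.035,0,0.06,0'; python3 w.py w5;  python3 -c "
from h import *
a=cv2.imread('pics/w4.png');b=cv2.imread('pics/w5.png');cv2.imwrite('pics/v4.png',np.vstack([a[100:400],b[100:400]]))
print(manip.get_state()['tcp_pos'])"
```

```text
time: 8.55
tcp_pos: [0.4647, -0.3053, 0.2033]
eef_rot: [0.002, 0.696, 0.718, -0.0]
ft_force: [0.6, -0.4, -0.2]
width: 0.0596
finger_force: 0.0
time: 9.18
tcp_pos: [0.4581, -0.1027, 0.2008]
eef_rot: [0.001, 0.695, 0.719, 0.0]
ft_force: [0.3, -0.0, 0.0]
width: 0.06
finger_force: 0.0
time: 9.72
tcp_pos: [0.457, -0.0697, 0.141]
eef_rot: [0.001, 0.696, 0.718, 0.0]
ft_force: [0.6, -0.5, 0.6]
width: 0.0598
finger_force: 0.0
[ 0.45727264 -0.06975206  0.14133024]
```

View pics/v4.png

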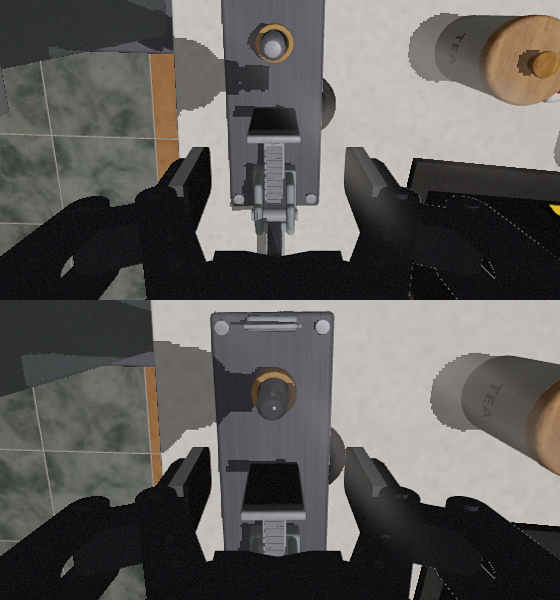

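Bar is withdrawn (shoe well back). Spindle top: w4 (272,147), w5 (273,207); core ring w4 (274,142), w5 (274,192).

Run:
```python
from h import *
import pickle
P1,P2=[pickle.load(open(f"pics/{n}.pkl","rb")) for n in("w4","w5")]
S=cams.camera_params("side")
print(tri((P1,272,147),(P2,273,207),(S,288,196.5)),plane(P1,272,147,.074),plane(P2,273,207,.074))
print("core",tri((P1,274,142),(P2,274,192)),plane(P1,274,142,.034),plane(P2,274,192,.034))
print(togo([.4537,-.0635,.0135]), togo([.4537,-.064,.02]))
```

```text
(array([ 0.45393356, -0.06438534,  0.07060463]), [0.9, 0.6, 0.4]) [ 0.45321749 -0.06359669  0.074     ] [ 0.45457669 -0.06347666  0.074     ]
core (array([ 0.45468808, -0.06311845,  0.03296181]), [0.2, 0.2]) [ 0.45450157 -0.06303337  0.034     ] [ 0.45488069 -0.06286758  0.034     ]
[ 0.0065 -0.0036  0.1278] [ 0.006  -0.0036  0.1213]
```

```bash
python3 drive.py '0.0065,-0.003,0.03,0;0.0065,-0.003,0.07,0;0.0065,-0.003,0.1,0;0.0065,-0.003,0.12,0;0.0065,-0.003,0.127,0'; python3 drive.py '0,0,0,0;0,0,0,0;0,0,0,0;0,0,0,0' 0.025;  python3 drive.py '0,0,-0.02,0;0,0,-0.04,0;0,0,-0.065,0;0,0,-0.1,0;0,0,-0.14,0'; python3 -c "
from h import *
print(togo([.63,.235,.15]))"
```

```text
time: 10.4
tcp_pos: [0.4535, -0.0627, 0.0128]
eef_rot: [0.0, 0.696, 0.718, -0.0]
ft_force: [0.6, -1.0, 0.5]
width: 0.0599
finger_force: 0.0
time: 10.9
tcp_pos: [0.4544, -0.0629, 0.0144]
eef_rot: [0.001, 0.696, 0.718, 0.0]
ft_force: [-0.8, -0.9, 6.6]
width: 0.0339
finger_force: 60.2
time: 11.52
tcp_pos: [0.4532, -0.0622, 0.1542]
eef_rot: [0.0, 0.696, 0.718, 0.0]
ft_force: [0.3, -1.0, -0.5]
width: 0.0339
finger_force: 59.8
[0.2913 0.1863 0.0041]
```

```bash
python3 drive.py '0.05,0.03,0,0;0.1,0.062,0,0;0.15,0.094,0,0;0.2,0.126,0,0;0.25,0.16,0,0'; python3 drive.py '0.041,0.026,0,0;0.041,0.026,0.02,0;0.041,0.026,0.06,0;0.041,0.026,0.1,0;0.041,0.026,0.134,0'; python3 drive.py '0,0,0.004,0;0,0,0.004,0';python3 drive.py '0,0,0,0;0,0,0,0;0,0,-0.04,0;0,0,-0.1,0;0,0,-0.16,0' 0.055; python3 -c "
from h import *
cv2.imwrite('pics/t5.png',cams.get_image('top')[:,:,::-1])
print(togo([.56,.03,.2]))"
```

```text
time: 12.15
tcp_pos: [0.6063, 0.1947, 0.1534]
eef_rot: [0.0, 0.696, 0.718, 0.0]
ft_force: [1.3, 0.2, 0.3]
width: 0.0337
finger_force: 59.8
time: 12.78
tcp_pos: [0.629, 0.2337, 0.017]
eef_rot: [-0.0, 0.696, 0.718, -0.001]
ft_force: [-0.9, 0.6, -0.9]
width: 0.0335
finger_force: 59.9
time: 13.02
tcp_pos: [0.6302, 0.2342, 0.0159]
eef_rot: [0.0, 0.696, 0.718, 0.0]
ft_force: [0.6, 0.5, 0.0]
width: 0.0338
finger_force: 59.9
time: 13.65
tcp_pos: [0.6298, 0.2346, 0.1772]
eef_rot: [0.0, 0.696, 0.718, 0.0]
ft_force: [1.3, -0.5, -0.7]
width: 0.0546
finger_force: 0.0
[-0.2026 -0.0792 -0.014 ]
```

```bash
python3 w.py w6; python3 -c "
from h import *
a=cv2.imread('pics/w6.png');b=cv2.imread('pics/t5.png');cv2.imwrite('pics/v6.png',np.hstack([cv2.resize(b[120:310,80:420],None,fx=1.17,fy=1.5),cv2.resize(a,(380,285))]))"
```

```text
(no output)
```

View pics/v6.png

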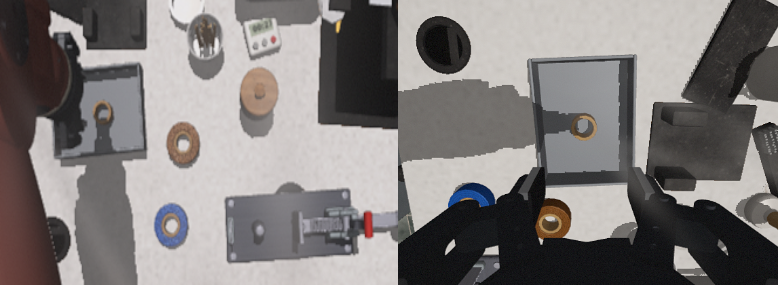

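Core lies in the tray; brown and blue are unmoved. I'm going over brown for a two-height measurement.

```bash
python3 drive.py '-0.05,-0.012,-0.01,0;-0.1,-0.024,-0.02,0;-0.16,-0.038,-0.02,0;-0.21,-0.05,-0.02,0;-0.23,-0.056,-0.02,0' 0.085; python3 drive.py '0,0,0,0;0,0,0,0';  python3 w.py w7; python3 drive.py '0.04,0,0.03,0;0.04,0,0.06,0;0.04,0,0.06,0;0.04,0,0.06,0'; python3 w.py w8
cat > meas.py <<'E'
from h import *
import pickle,sys
lo,hi={"brown":((5,120,40),(16,255,255)),"blue":((100,120,40),(130,255,255))}[sys.argv[1]]
obs=[]
for n in sys.argv[2:]:
    P=pickle.load(open(f"pics/{n}.pkl","rb"));im=cv2.imread(f"pics/{n}.png")[:,:,::-1].copy()
    m=mask(im,lo,hi);m=cv2.morphologyEx(m,cv2.MORPH_CLOSE,np.ones((3,3)))
    c=max(cv2.findContours(m,0,2)[0],key=cv2.contourArea)
    e=cv2.fitEllipse(cv2.convexHull(c));print(n,np.round(e[0],1),np.round(e[1],1),cv2.boundingRect(c),"top-plane",np.round(plane(P,*e[0],.024),4))
    v=im[:,:,::-1].copy();cv2.ellipse(v,e,(0,255,0),1);cv2.imwrite(f"pics/m_{n}.png",v);obs.append((P,*e[0]))
print(tri(*obs))
E
python3 meas.py brown w7 w8; python3 -c "
import cv2,numpy as np
cv2.imwrite('pics/v7.png',cv2.resize(np.hstack([cv2.imread('pics/m_w7.png'),cv2.imread('pics/m_w8.png')]),None,fx=.7,fy=.7))"
```

```text
time: 14.38
tcp_pos: [0.5811, 0.0004, 0.1954]
eef_rot: [0.001, 0.697, 0.717, 0.0]
ft_force: [-0.8, 0.3, 0.5]
width: 0.0849
finger_force: 0.0
time: 14.62
tcp_pos: [0.5816, 0.0039, 0.195]
eef_rot: [0.0, 0.695, 0.719, 0.0]
ft_force: [-0.4, -0.4, 0.8]
width: 0.0849
finger_force: 0.0
time: 15.18
tcp_pos: [0.5806, 0.0432, 0.136]
eef_rot: [0.0, 0.695, 0.719, 0.0]
ft_force: [0.2, -0.2, -0.4]
width: 0.085
finger_force: 0.0
w7 [281.7 101.8] [69.3 72.1] (248, 66, 69, 72) top-plane [0.5835 0.0793 0.024 ]
w8 [282.2 153. ] [81.6 82.1] (242, 112, 82, 76) top-plane [0.5836 0.0797 0.024 ]
(array([0.58361851, 0.07940892, 0.02194491]), [0.1, 0.1])
```

View pics/v7.png

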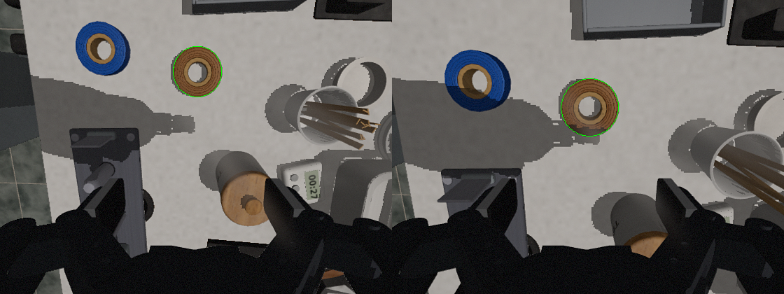

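Brown's fitted ellipse follows the ring cleanly; centre (0.5836, 0.079), top ~22 mm.

```bash
python3 drive.py '0.0357,0.004,0.03,0;0.0357,0.004,0.07,0;0.0357,0.004,0.1,0;0.0357,0.004,0.125,0;0.0357,0.004,0.133,0'; python3 drive.py '0,0,0,0;0,0,0,0;0,0,0,0;0,0,0,0' 0.05;  python3 drive.py '0,0,-0.03,0;0,0,-0.06,0;0,0,-0.1,0;0,0,-0.13,0;0,0,-0.13,0'; python3 -c "
from h import *
print(togo([.454,-.0637,.13]))"
```

```text
time: 15.85
tcp_pos: [0.5828, 0.0784, 0.0015]
eef_rot: [-0.0, 0.696, 0.718, -0.0]
ft_force: [-0.4, 0.4, 0.2]
width: 0.085
finger_force: 0.0
time: 16.35
tcp_pos: [0.5845, 0.0784, 0.004]
eef_rot: [0.001, 0.696, 0.718, 0.001]
ft_force: [-1.1, -1.5, 7.3]
width: 0.0616
finger_force: 65.8
time: 16.98
tcp_pos: [0.5849, 0.0785, 0.1354]
eef_rot: [0.002, 0.696, 0.718, 0.002]
ft_force: [0.6, 0.3, -1.4]
width: 0.0621
finger_force: 65.7
[-0.1379 -0.1354  0.0048]
```

```bash
python3 drive.py '-0.035,-0.035,0,0;-0.07,-0.07,0,0;-0.105,-0.105,0,0;-0.1385,-0.1355,0,0;-0.1385,-0.1355,0,0'; python3 drive.py '0,0,0.02,0;0,0,0.045,0;0,0,0.045,0'; python3 w.py w9; python3 -c "
from h import *
print(togo([.454,-.0643,.09]))
a=cv2.imread('pics/w9.png')[100:360,130:430]
S=cams.camera_params('side');b=cams.get_image('side')[130:250,220:360,::-1]
cv2.imwrite('pics/v9.png',np.hstack([a,cv2.resize(b,(303,260))]))
P=cams.camera_params('wrist')
print([np.round(proj(P,X),1) for X in([.454,-.0637,.074],[.454,-.0637,.112])],np.round(proj(S,[.454,-.0637,.074]),1))"
```

```text
time: 17.6
tcp_pos: [0.4504, -0.0656, 0.1311]
eef_rot: [-0.0, 0.697, 0.717, -0.0]
ft_force: [0.3, 1.1, -0.7]
width: 0.0618
finger_force: 65.8
time: 17.98
tcp_pos: [0.4507, -0.0629, 0.0846]
eef_rot: [-0.002, 0.696, 0.719, -0.001]
ft_force: [0.6, 0.1, -0.9]
width: 0.0618
finger_force: 65.8
[-0.0011  0.0025 -0.0039]
[array([280.3, 248.7]), array([281.1, 286.6])] [288.5 195.3]
```

View pics/v9.png

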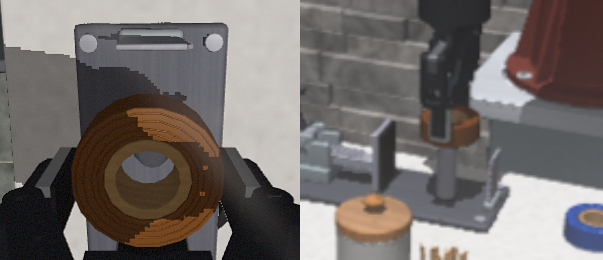

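Run:
```python
from h import *
import pickle
P=pickle.load(open("pics/w9.pkl","rb"));im=cv2.imread("pics/w9.png")[:,:,::-1].copy()
m=mask(im,(5,120,30),(18,255,255));c=max(cv2.findContours(m,0,2)[0],key=cv2.contourArea)
e=cv2.fitEllipse(cv2.convexHull(c));print(e)
for z in(.1,.107):print(plane(P,*e[0],z))
h=mask(im,(12,60,40),(25,180,160))
print("inner ring",[plane(P,u,v,.107) for u,v in((280,278),)])
st=manip.get_state();print(st["tcp_pos"],rot()[:2,:2])
for r in(150,155,160,165,170):
    print(r,im[100+r,130+110:130+192:4].mean(1).astype(int).tolist())
```

```text
((275.7864685058594, 272.8329162597656), (147.7134552001953, 154.41773986816406), 140.51353454589844)
[ 0.4505248  -0.06197309  0.1       ]
[ 0.45046138 -0.05842563  0.107     ]
inner ring [array([ 0.45222   , -0.06063238,  0.107     ])]
[ 0.45199832 -0.06366336  0.08700294] [[-0.03251941  0.99947104]
 [ 0.99947107  0.03251949]]
150 [27, 33, 55, 69, 63, 67, 69, 65, 63, 64, 64, 65, 62, 64, 68, 69, 68, 48, 38, 39, 51]
155 [34, 66, 66, 62, 62, 70, 54, 67, 77, 77, 79, 78, 80, 80, 65, 64, 63, 60, 55, 43, 38]
160 [63, 66, 68, 62, 100, 100, 98, 82, 74, 78, 79, 78, 78, 76, 87, 101, 64, 64, 67, 40, 43]
165 [65, 67, 63, 103, 98, 100, 98, 104, 103, 75, 73, 76, 70, 104, 103, 105, 43, 63, 62, 67, 37]
170 [67, 67, 47, 45, 97, 99, 99, 102, 102, 108, 100, 102, 97, 104, 105, 104, 47, 59, 67, 67, 36]
```

Roll hole sits ~2 mm short of the spindle in x; correcting, then lowering in stages while watching the force.

```bash
python3 drive.py '-0.0005,0.002,0,0;-0.0005,0.002,0.008,0;-0.0005,0.002,0.016,0;-0.0005,0.002,0.024,0'; python3 drive.py '0,0,0,0;0,0,0,0'
```

```text
time: 18.58
tcp_pos: [0.4537, -0.0644, 0.062]
eef_rot: [-0.0, 0.696, 0.718, -0.0]
ft_force: [0.8, -0.8, -1.0]
width: 0.0618
finger_force: 65.8
time: 18.82
tcp_pos: [0.4539, -0.0646, 0.0629]
eef_rot: [0.0, 0.696, 0.718, -0.0]
ft_force: [-0.1, -0.1, -0.7]
width: 0.0617
finger_force: 65.8
```

Threading with no contact force. Continue down (roll bottom is 4 mm below TCP).

```bash
python3 drive.py '0,0,0.012,0;0,0,0.024,0;0,0,0.036,0;0,0,0.045,0;0,0,0.045,0'; python3 drive.py '0,0,0.003,0;0,0,0.003,0;0,0,0.003,0'
```

```text
time: 19.45
tcp_pos: [0.4532, -0.0643, 0.0168]
eef_rot: [-0.001, 0.696, 0.718, -0.0]
ft_force: [-0.5, 0.2, -1.1]
width: 0.0618
finger_force: 65.8
time: 19.82
tcp_pos: [0.4541, -0.0646, 0.0151]
eef_rot: [0.0, 0.696, 0.718, 0.0]
ft_force: [-0.4, 0.3, -0.3]
width: 0.0618
finger_force: 65.8
```

```bash
python3 drive.py '0,0,0,0;0,0,0,0;0,0,-0.05,0;0,0,-0.11,0;0,0,-0.16,0' 0.085; python3 drive.py '0.05,0,-0.02,0;0.09,0,-0.02,0;0.09,0.008,-0.02,0;0.09,0.008,-0.02,0;0.09,0.008,-0.02,0';  python3 w.py w10; python3 drive.py '0.04,0,0.03,0;0.04,0,0.06,0;0.04,0,0.06,0;0.04,0,0.06,0'; python3 w.py w11;python3 meas.py blue w10 w11; python3 -c "
import cv2,numpy as np
from h import *
cv2.imwrite('pics/v10.png',cv2.resize(np.hstack([cv2.imread('pics/m_w10.png'),cv2.imread('pics/m_w11.png')]),None,fx=.7,fy=.7))
print(togo([.46,.1,.003]))"
```

```text
time: 20.45
tcp_pos: [0.454, -0.0646, 0.1772]
eef_rot: [0.001, 0.696, 0.718, 0.0]
ft_force: [0.5, -0.9, -0.3]
width: 0.0849
finger_force: 0.0
time: 21.08
tcp_pos: [0.4589, 0.0249, 0.1945]
eef_rot: [-0.0, 0.696, 0.718, -0.0]
ft_force: [-0.2, 0.1, 0.5]
width: 0.0852
finger_force: 0.0
time: 21.62
tcp_pos: [0.4582, 0.065, 0.1359]
eef_rot: [0.0, 0.696, 0.718, 0.0]
ft_force: [-0.3, -1.2, 0.6]
width: 0.0854
finger_force: 0.0
w10 [282.   98.1] [69.9 73. ] (247, 62, 71, 73) top-plane [0.4609 0.1035 0.024 ]
w11 [282.  149.8] [82.3 82.7] (241, 109, 83, 77) top-plane [0.461  0.1038 0.024 ]
(array([0.46099476, 0.10358944, 0.02209662]), [0.1, 0.1])
[0.035  0.0024 0.1332]
```

View pics/v10.png

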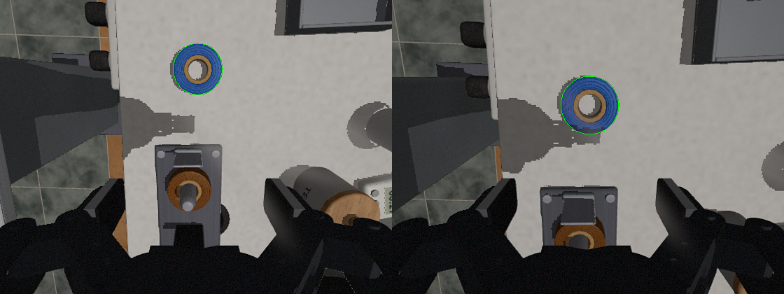

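Blue's ellipse fits well: centre (0.461, 0.1033), top 22 mm. Brown is visible seated flat around the spindle (left picture 189,190).

```bash
python3 drive.py '0.0384,0.0035,0.03,0;0.0384,0.0035,0.07,0;0.0384,0.0035,0.1,0;0.0384,0.0035,0.125,0;0.0384,0.0035,0.133,0'; python3 drive.py '0,0,0,0;0,0,0,0;0,0,0,0;0,0,0,0' 0.05;  python3 drive.py '0,0,-0.03,0;0,0,-0.06,0;0,0,-0.1,0;0,0,-0.13,0;0,0,-0.13,0'; python3 -c "
from h import *
print(togo([.454,-.0644,.13]))"
```

```text
time: 22.3
tcp_pos: [0.4599, 0.1038, 0.0015]
eef_rot: [-0.0, 0.696, 0.718, -0.0]
ft_force: [-0.7, 0.2, 0.8]
width: 0.0852
finger_force: 0.0
time: 22.8
tcp_pos: [0.4612, 0.1039, 0.0039]
eef_rot: [0.001, 0.696, 0.718, 0.001]
ft_force: [-2.8, -0.4, 5.3]
width: 0.0619
finger_force: 64.9
time: 23.42
tcp_pos: [0.4622, 0.104, 0.1357]
eef_rot: [0.002, 0.696, 0.718, 0.002]
ft_force: [0.6, -0.4, -1.3]
width: 0.062
finger_force: 66.1
[-0.168  -0.0136  0.0057]
```

```bash
python3 drive.py '-0.05,-0.003,0,0;-0.1,-0.007,0,0;-0.14,-0.01,0,0;-0.1677,-0.0115,0,0;-0.1677,-0.0115,0,0'; python3 drive.py '0,0,0.02,0;0,0,0.045,0;0,0,0.045,0;0,0,0.045,0'; python3 w.py w12; python3 -c "
from h import *
print(togo([.454,-.064,.09]))
im=cv2.imread('pics/w12.png')
for r in(250,255,260,265,270):
    print(r,im[r,240:322:4].mean(1).astype(int).tolist())
"
```

```text
time: 24.05
tcp_pos: [0.4536, -0.0654, 0.1314]
eef_rot: [-0.0, 0.697, 0.717, -0.0]
ft_force: [-0.1, 0.4, -1.2]
width: 0.0619
finger_force: 66.1
time: 24.55
tcp_pos: [0.4541, -0.0635, 0.0875]
eef_rot: [0.0, 0.696, 0.719, 0.0]
ft_force: [0.1, 0.8, -1.0]
width: 0.0623
finger_force: 66.0
[-0.0003 -0.0004 -0.0021]
250 [44, 40, 44, 54, 69, 66, 66, 64, 65, 66, 66, 66, 63, 65, 69, 68, 49, 51, 47, 54, 50]
255 [42, 42, 67, 70, 66, 62, 66, 65, 79, 79, 79, 78, 64, 63, 63, 68, 69, 66, 44, 43, 56]
260 [41, 71, 69, 66, 70, 37, 33, 74, 78, 77, 77, 63, 44, 83, 74, 62, 59, 66, 63, 44, 52]
265 [67, 70, 67, 66, 31, 33, 35, 34, 33, 36, 81, 75, 74, 72, 73, 81, 61, 64, 67, 60, 50]
270 [65, 63, 62, 57, 100, 102, 106, 65, 80, 78, 79, 79, 96, 104, 104, 105, 46, 66, 68, 65, 27]
```

Aligned with the spindle (0.3 mm); lowering. Blue's bottom ends at z = 34 mm, so TCP ≈ 39 mm.

```bash
python3 drive.py '0,0,0.008,0;0,0,0.016,0;0,0,0.024,0;0,0,0.024,0'; python3 drive.py '0,0,0.01,0;0,0,0.02,0;0,0,0.023,0;0,0,0.023,0'
```

```text
time: 25.1
tcp_pos: [0.4532, -0.0636, 0.0618]
eef_rot: [-0.001, 0.696, 0.718, -0.0]
ft_force: [0.1, 0.0, -1.7]
width: 0.0622
finger_force: 66.0
time: 25.6
tcp_pos: [0.4537, -0.0638, 0.0395]
eef_rot: [-0.0, 0.696, 0.718, -0.0]
ft_force: [0.4, 0.4, -1.6]
width: 0.0625
finger_force: 66.1
```

```bash
python3 drive.py '0,0,0,0;0,0,0,0;0,0,-0.05,0;0,0,-0.11,0;0,0,-0.16,0' 0.085; python3 drive.py '-0.03,0,0,0;-0.06,0,0,0;-0.06,0,0,0' 0.06;  python3 w.py w13; python3 -c "
from h import *
a=cv2.imread('pics/w13.png')[60:400]
b=cams.get_image('side')[140:250,160:360,::-1]
cv2.imwrite('pics/v13.png',np.hstack([cv2.resize(a,None,fx=.6,fy=.6),cv2.resize(b,(371,204))]))
print(togo([.464,-.3326,.19]))"
```

```text
time: 26.22
tcp_pos: [0.4541, -0.0639, 0.2024]
eef_rot: [0.001, 0.696, 0.718, 0.0]
ft_force: [0.1, -0.2, 0.4]
width: 0.0849
finger_force: 0.0
time: 26.6
tcp_pos: [0.4559, -0.1253, 0.2]
eef_rot: [0.0, 0.697, 0.718, -0.0]
ft_force: [-0.2, 0.5, 0.2]
width: 0.0598
finger_force: 0.0
[-0.2091  0.0017  0.0099]
```

View pics/v13.png

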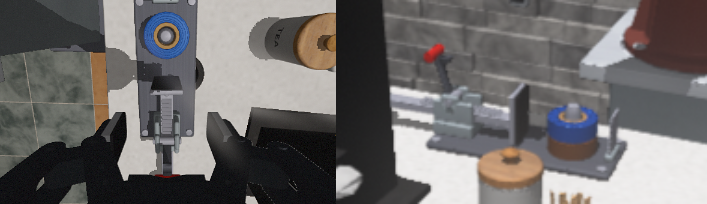

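Blue sits on brown, spindle protruding, pawl up, shoe back. Now the knob.

```bash
python3 drive.py '-0.05,0,0,0;-0.1,0.001,0,0;-0.15,0.001,0,0;-0.2,0.0015,0,0;-0.209,0.0015,0,0'; python3 drive.py '0,0,0.04,0;0,0,0.08,0;0,0,0.115,0;0,0,0.13,0;0,0,0.13,0'; python3 drive.py '0,0,0,0;0,0,0,0;0,0,0,0;0,0,0,0;0,0,0,0' 0.01;  python3 drive.py '0.008,0,0,0;0.016,0,0,0;0.024,0,0,0;0.03,0,0,0;0.03,0,0,0'
```

```text
time: 27.32
tcp_pos: [0.4639, -0.3343, 0.1993]
eef_rot: [-0.0, 0.696, 0.718, -0.0]
ft_force: [1.4, 0.7, -0.4]
width: 0.0599
finger_force: 0.0
time: 27.95
tcp_pos: [0.464, -0.3316, 0.0696]
eef_rot: [-0.001, 0.695, 0.719, 0.0]
ft_force: [0.3, -0.4, 0.4]
width: 0.0598
finger_force: 0.0
time: 28.58
tcp_pos: [0.4641, -0.3334, 0.0717]
eef_rot: [0.001, 0.696, 0.718, -0.001]
ft_force: [-4.3, 1.0, 7.7]
width: 0.0209
finger_force: 58.6
time: 29.2
tcp_pos: [0.4629, -0.3034, 0.0717]
eef_rot: [0.001, 0.696, 0.718, -0.001]
ft_force: [-5.9, 1.1, 7.5]
width: 0.0208
finger_force: 59.1
```

```bash
python3 drive.py '0.001,0,0,0;0.002,0,0,0;0.002,0,0,0'; python3 drive.py '0.001,0,0,0;0.002,0,0,0;0.002,0,0,0';python3 drive.py '0.001,0,0,0;0.002,0,0,0;0.002,0,0,0'
```

```text
time: 29.58
tcp_pos: [0.4628, -0.3021, 0.0717]
eef_rot: [0.001, 0.696, 0.718, -0.001]
ft_force: [-5.5, -2.4, 6.8]
width: 0.0212
finger_force: 58.9
time: 29.95
tcp_pos: [0.4627, -0.3002, 0.0717]
eef_rot: [0.001, 0.696, 0.718, -0.001]
ft_force: [-5.5, -1.9, 7.0]
width: 0.021
finger_force: 58.9
time: 30.32
tcp_pos: [0.4627, -0.2985, 0.0717]
eef_rot: [0.001, 0.696, 0.718, -0.001]
ft_force: [-5.1, -2.9, 8.3]
width: 0.0209
finger_force: 58.8
```

```bash
python3 drive.py '0.001,0,0,0;0.001,0,0,0'; python3 drive.py '0.001,0,0,0;0.001,0,0,0'; python3 drive.py '0.001,0,0,0;0.001,0,0,0'
```

```text
time: 30.58
tcp_pos: [0.4626, -0.2975, 0.0717]
eef_rot: [0.001, 0.696, 0.718, -0.002]
ft_force: [-6.5, -3.7, 7.1]
width: 0.0212
finger_force: 58.8
time: 30.82
tcp_pos: [0.4626, -0.2973, 0.0717]
eef_rot: [0.002, 0.696, 0.718, -0.002]
ft_force: [-4.7, -8.9, 4.1]
width: 0.0212
finger_force: 58.7
time: 31.08
tcp_pos: [0.4626, -0.2972, 0.0718]
eef_rot: [0.002, 0.696, 0.718, -0.003]
ft_force: [-5.0, -11.9, 1.1]
width: 0.021
finger_force: 58.8
```

Contact at bar ≈ 0.0142. Releasing and moving to the pawl handle.

```bash
python3 drive.py '0,0,0,0;0,0,0,0;0,0,-0.04,0;0,0,-0.08,0;0,0,-0.1,0' 0.06; python3 drive.py '0.045,-0.001,0,0;0.045,-0.001,0,0;0.045,-0.001,0,0'; python3 w.py w14
python3 - <<'E'
from h import *
import pickle
P=pickle.load(open("pics/w14.pkl","rb"));S=cams.camera_params("side");im=cams.get_image("side");w=cv2.imread("pics/w14.png")[:,:,::-1].copy()
a=blobs(mask(w,(0,170,70),(5,255,255)),40);b=blobs(mask(im,(0,170,80),(5,255,255)),12);print(a,b)
print(tri((P,*a[0][0]),(S,*b[0][0])), togo([.4608,-.2496,.0948]))
E
```

```text
time: 31.7
tcp_pos: [0.4635, -0.2941, 0.1722]
eef_rot: [0.001, 0.696, 0.718, 0.0]
ft_force: [0.4, -0.2, 0.2]
width: 0.0603
finger_force: 0.0
time: 32.08
tcp_pos: [0.4603, -0.2487, 0.1693]
eef_rot: [-0.0, 0.696, 0.719, -0.0]
ft_force: [0.4, -0.3, -0.2]
width: 0.0601
finger_force: 0.0
[([270.8, 230.7], [249, 219, 51, 23, 841])] []Traceback (most recent call last):
  File "<stdin>", line 5, in <module>
IndexError: list index out of range
```

Run:
```python
from h import *
import pickle
P=pickle.load(open("pics/w14.pkl","rb"))
print(plane(P,274.5,230.7,.115),plane(P,274.5,227,.115), togo([.4608,-.2496,.0948]))
```

```text
[ 0.45916348 -0.25414316  0.115     ] [ 0.45908534 -0.2516928   0.115     ] [-0.0005  0.0006  0.0745]
```

```bash
python3 drive.py '-0.001,0,0.03,0;-0.001,0,0.06,0;-0.001,0,0.0735,0;-0.001,0,0.0735,0'; python3 drive.py '0,0,0,0;0,0,0,0;0,0,0,0;0,0,0,0' 0.02; python3 drive.py '0.0145,0,-0.005,0;0.027,0,-0.006,0;0.0395,0,-0.0045,0;0.0515,0,-0.001,0;0.0625,0,0.0055,0'; python3 drive.py '0.0095,0,0.008,0;0.017,0,0.018,0;0.0228,0,0.0293,0;0.0243,0,0.034,0;0.0243,0,0.034,0'
```

```text
time: 32.67
tcp_pos: [0.4598, -0.2496, 0.0956]
eef_rot: [-0.001, 0.696, 0.718, -0.0]
ft_force: [-0.4, 0.5, 0.3]
width: 0.06
finger_force: 0.0
time: 33.17
tcp_pos: [0.4607, -0.2504, 0.0979]
eef_rot: [0.001, 0.696, 0.718, -0.0]
ft_force: [-3.0, 0.1, 6.3]
width: 0.0347
finger_force: 59.7
time: 33.8
tcp_pos: [0.4584, -0.1882, 0.0926]
eef_rot: [0.001, 0.696, 0.718, -0.001]
ft_force: [-6.5, -0.5, 9.3]
width: 0.0342
finger_force: 58.6
time: 34.42
tcp_pos: [0.4575, -0.1631, 0.0579]
eef_rot: [0.0, 0.695, 0.719, -0.001]
ft_force: [-7.6, 1.7, 8.8]
width: 0.034
finger_force: 86.3
```

```bash
python3 drive.py '0,0,0,0;0,0,0,0;0,0,-0.04,0;0,0,-0.09,0;0,0,-0.13,0' 0.06; python3 drive.py '-0.05,0,0,0;-0.1,0,0,0;-0.134,0.001,0,0;-0.134,0.001,0,0;-0.134,0.001,0,0'; python3 -c "
from h import *
b=cams.get_image('side')[140:240,170:330,::-1]
cv2.imwrite('pics/v15.png',cv2.resize(b,None,fx=3,fy=3))
print(togo([.4628,-.2974,.0717]))"
```

```text
time: 35.05
tcp_pos: [0.4579, -0.1631, 0.189]
eef_rot: [0.001, 0.696, 0.718, 0.0]
ft_force: [0.6, -2.5, 0.1]
width: 0.06
finger_force: 0.0
time: 35.67
tcp_pos: [0.4628, -0.2963, 0.1867]
eef_rot: [-0.0, 0.696, 0.718, 0.0]
ft_force: [0.0, -0.4, -0.1]
width: 0.0599
finger_force: 0.0
[-0.0014 -0.0002  0.1152]
```

View pics/v15.png

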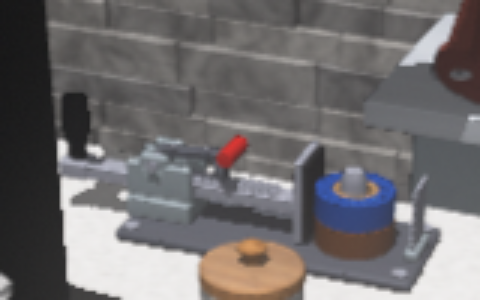

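The pawl is down and the shoe is at the rolls. Now I'll draw the bar back gently until the tooth holds (expected within ~4.5 mm).

```bash
python3 drive.py '-0.001,0,0.04,0;-0.001,0,0.08,0;-0.001,0,0.115,0;-0.001,0,0.115,0;-0.001,0,0.115,0'; python3 drive.py '0,0,0,0;0,0,0,0;0,0,0,0;0,0,0,0;0,0,0,0' 0.01;  python3 drive.py '-0.001,0,0,0;-0.002,0,0,0;-0.002,0,0,0'; python3 drive.py '-0.001,0,0,0;-0.0015,0,0,0;-0.0015,0,0,0';python3 drive.py '-0.001,0,0,0;-0.001,0,0,0'
```

```text
time: 36.35
tcp_pos: [0.4636, -0.2979, 0.0736]
eef_rot: [0.001, 0.695, 0.719, -0.0]
ft_force: [1.5, -1.3, 1.4]
width: 0.0597
finger_force: 0.0
time: 36.98
tcp_pos: [0.4627, -0.2987, 0.0735]
eef_rot: [0.001, 0.696, 0.718, -0.001]
ft_force: [-5.1, 0.5, 9.3]
width: 0.0212
finger_force: 58.7
time: 37.35
tcp_pos: [0.4627, -0.3006, 0.0735]
eef_rot: [0.001, 0.696, 0.718, -0.001]
ft_force: [-5.1, 1.8, 8.7]
width: 0.0207
finger_force: 58.7
time: 37.72
tcp_pos: [0.4628, -0.302, 0.0735]
eef_rot: [0.0, 0.696, 0.718, -0.001]
ft_force: [-5.4, 3.2, 9.9]
width: 0.0209
finger_force: 58.7
time: 37.98
tcp_pos: [0.4628, -0.3031, 0.0735]
eef_rot: [0.0, 0.696, 0.718, -0.001]
ft_force: [-4.5, 1.1, 8.9]
width: 0.0212
finger_force: 58.7
```

```bash
python3 drive.py '-0.001,0,0,0;-0.001,0,0,0'; python3 drive.py '-0.001,0,0,0;-0.001,0,0,0'
```

```text
time: 38.22
tcp_pos: [0.4628, -0.3032, 0.0734]
eef_rot: [-0.0, 0.696, 0.718, -0.0]
ft_force: [-6.1, 6.0, 11.2]
width: 0.0208
finger_force: 58.9
time: 38.48
tcp_pos: [0.4628, -0.3033, 0.0733]
eef_rot: [-0.001, 0.695, 0.719, 0.0]
ft_force: [-5.3, 10.4, 13.8]
width: 0.0204
finger_force: 59.2
```

Locked: force rises with no motion. Release and final check.

```bash
python3 drive.py '0.001,0,0,0;0.001,0,0,0' 0.06; python3 drive.py '0,0,0,0;0,0,-0.04,0;0,0,-0.09,0;0,0,-0.13,0;0,0,-0.13,0'; python3 drive.py '0.06,0,0,0;0.12,0,0,0;0.13,0,0,0;0.13,0,0,0';python3 w.py w16; python3 -c "
from h import *
b=cams.get_image('side')[140:320,150:480,::-1];t=cams.get_image('top')[120:300,110:420,::-1]
a=cv2.imread('pics/w16.png')
r=lambda x:cv2.resize(x,(400,290))
cv2.imwrite('pics/v16.png',np.vstack([np.hstack([r(a),r(b)]),np.hstack([r(t),r(t)*0])]))
P=cams.camera_params('wrist');print(blobs(mask(a[:,:,::-1].copy(),(0,170,70),(5,255,255)),40));print(proj(P,[.4577,-.166,.067]))"
```

```text
time: 38.72
tcp_pos: [0.4632, -0.3036, 0.0721]
eef_rot: [0.0, 0.696, 0.718, -0.0]
ft_force: [-0.4, -0.0, -0.1]
width: 0.0567
finger_force: 0.0
time: 39.35
tcp_pos: [0.4643, -0.3048, 0.2056]
eef_rot: [0.003, 0.696, 0.718, -0.0]
ft_force: [0.8, -0.4, -0.5]
width: 0.06
finger_force: 0.0
time: 39.85
tcp_pos: [0.4589, -0.1731, 0.2012]
eef_rot: [-0.0, 0.695, 0.719, -0.0]
ft_force: [0.0, 0.3, 0.0]
width: 0.0596
finger_force: 0.0
[([259.8, 184.1], [254, 176, 15, 17, 137]), ([292.7, 181.9], [289, 176, 8, 14, 95])]
(np.float64(275.7887373154113), np.float64(182.8447336156618))
```

View pics/v16.png

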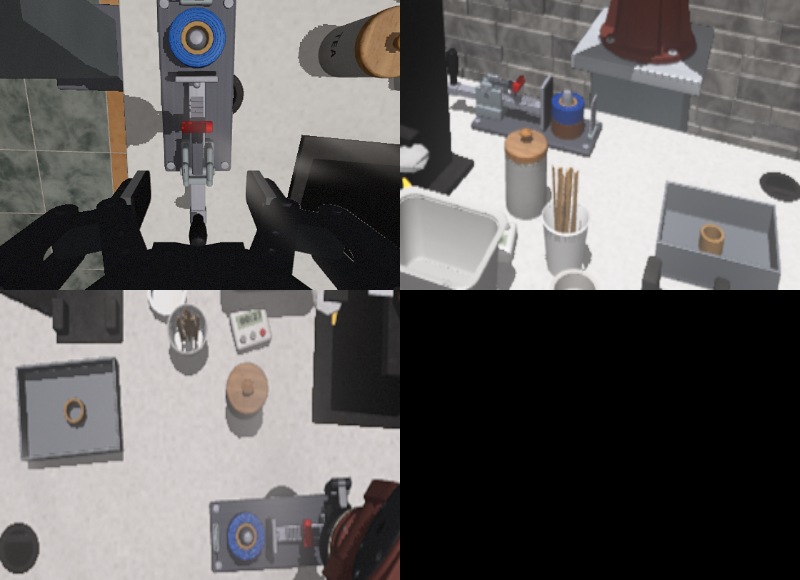

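All as wanted: core in tray, rolls stacked, shoe near the rolls, and the red handle at its original down position (184 vs 183 px predicted).

```bash
python3 -c "
from workcell import manip, cams
print(manip.sign_off())"
```

```text
the job is handed in; nothing more can be done
None
```

I've handed the job in: the core is in the scrap tray and brown then blue are fully down the spindle (no yellow roll was laid out). The shoe was pushed up to the rolls, and the pawl now holds the bar at about 0.0185, leaving it an estimated 4 mm off them; the tin, cup and timer were left alone.

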